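Free the wide tape roll and hold it up to the counter scanner

ROBOT

A 6-joint arm with a two-finger parallel gripper is mounted at the origin on the work surface. World frame = base frame: x ahead of the robot, y to its left, z up, the work surface at z = 0. Lengths are in m, angles in rad, forces in N, time in s.
With the tool pointing down it reaches from about 0.325 to 0.85 m from the base axis. Payload 15.5 kg.
Tool frame: the origin (TCP) lies midway between the tips of the shut fingers; the grasp point (between the pads) lies 19 mm behind it (robot.tcp_to_grasp is the distance from the TCP to the grasp point, in m); z points along the fingers, y is the direction in which the jaws open and shut (so a half turn about z gives the same grasp; the last joint's range is limited). The gripper opens to 91 mm and grips with 3 to 60 N. Pads are 32 mm wide; open, the fingers measure 118 mm over their backs; the gripper's body (76 mm by 178 mm) begins 60 mm behind the grasp point.
Start: joints at [1.083, 0.494, 1.345, -0, 1.302, -0.096], TCP at [0.239, 0.577, 0.214] pointing down, gripper open.
Joint ranges: [-2.91, 2.91], [-0.82, 2.16], [0.22, 2.67], [-1.22, 4.37], [0.12, 2.79], [-3.08, 3.08]. Speed limits (rad/s): [1.89, 1.89, 2.57, 3.01, 3.01, 3.01].

INTERFACE

Orientations are given as a unit quaternion [x, y, z, w].
In Python, from plant import robot, camera gives the robot as it stands.
- The arm moves only by the tool apply_moves, never from a script. Its argument "increments" is a list of rows, each an object of numbers: "tx", "ty", "tz": the shift along the tool's x, y, z in cm; "rx", "ry", "rz": the turn, a rotation vector about the tool's x, y, z in degrees; "claw": the opening, from 0 (shut) to 1 (fully open). A call has exactly 8 rows; each row shifts and turns the pose as measured when the row begins, along the tool's axes as they then stand; what a row does not reach is not made up. A row lasts 1/8 s, in which the tool goes at most 62.5 mm and 10.7 degrees, less where a joint would pass 70% of its speed; a pose out of reach is approached as far as the arm can. A call with a gripper value outside its range is refused whole. The fingers move at their own pace and stop on an object; "squeeze" is the grip in N (left out, the last holds). Time passes only in rows, so rows that do not move let the fingers close, or fill a call up. It gives the time, the measured TCP pose, the force and the opening at its end, in the units of the state.
- robot.state(): the state, without advancing time (a new reading comes with each control period).
- camera(name): name is "side" or "top"; returns a dict with "color" (420x560x3 uint8, red, green, blue), "fx", "fy", "cx", "cy" (pixels), "R" (3x3) and "t" (3): a world point X has camera coordinates R X + t. Camera axes: x right, y down, z forward; pixel columns grow to the right and rows downward; lengths in m; the calibration is good to about 2 mm. A picture is of the moment at which its call begins. There is no depth.
- robot.job_done(): hands the job in, once; it reports no verdict.
The state is a dict: "t": time; "q": joint angles; "qd": joint speeds; "joint_efforts": joint torques, N m; "position": TCP position; "tcp_rot": TCP orientation; "force": force on the tool from outside, world axes, zero at the start; "ft_torque": the same for the moment, N m; "width": finger opening in m.
Only numpy, scipy, OpenCV 4.12 (cv2) and the standard library are available. Lean on these libraries where they do the work, as an engineer would, in place of code of your own. Each camera call takes 0.05 s, during which the arm holds its last target. There are 200 camera calls.

TASK

The customer wants the wide roll of tape, but a narrower roll sits on top of it: first move the narrow roll over to the empty spindle, all the way down on its post, and let go of it. Then take the wide roll off its spindle and hold it up to the counter scanner, still in the air, with a flat end squarely facing the window and the middle of the roll about 9 cm straight out from the middle of the glass. Finish while still holding it there, and leave the other things on the counter where they are.

Things in the scene. Friction and masses are not known exactly. Their poses are not given: they have to be found in the camera images.
- wide_roll: wide roll of paper tape on a cardboard core, rigid: 52 mm outside diameter, 40 mm from flat end to flat end, bore 26 mm, about 60 g. It starts on the shoulder of spindle_full, under the narrow roll. Origin at the centre of its lower flat end, z along the roll's axis (up at the start).
- wide_roll_mid (a point): centre of the wide roll, on its axis halfway between the flat ends (20 mm from the origin)
- narrow_roll: narrow roll of paper tape on a cardboard core, rigid: 60 mm outside diameter, 20 mm from flat end to flat end, bore 26 mm, about 45 g. It starts on the same post, lying on top of the wide roll, its underside 65 mm above the counter. Origin at the centre of its lower flat end, z along the roll's axis (up at the start).
- narrow_roll_mid (a point): centre of the narrow roll, on its axis halfway between the flat ends (10 mm from the origin)
- spindle_full: upright tape spindle fixed to the counter: steel foot plate 96 mm across and 5 mm thick, then a grey shoulder 38 mm across whose top is 25 mm above the counter, then a steel post 16 mm in diameter up to 75 mm above the counter, its top 6 mm tapered. A roll threaded on the post rests on the shoulder, overhanging it. Origin on the axis at counter height, z up. At the start this one carries both rolls.
- spindle_free: upright tape spindle fixed to the counter: steel foot plate 96 mm across and 5 mm thick, then a grey shoulder 38 mm across whose top is 25 mm above the counter, then a steel post 16 mm in diameter up to 75 mm above the counter, its top 6 mm tapered. A roll threaded on the post rests on the shoulder, overhanging it. Origin on the axis at counter height, z up. This one starts empty.
- scan_head: black head of the counter scanner, 74 x 84 x 46 mm, fixed on a stem and a round foot (110 mm across). Origin at the centre of its window (52 x 60 mm), 130 mm above the counter; z points straight out of the window, 30 degrees off vertical and leaning roughly towards the robot; y is level, along the window's long side. The head and stand lie wholly on the -z side of the window. It does not move.
- stock_box: bystander: closed cardboard carton 60 x 100 x 50 mm, origin at centre of underside
- jar: bystander: glass jar with lid, 72 mm wide, 110 mm tall, origin at centre of underside
- mug: bystander: white mug 78 mm wide, 90 mm tall, handle at its +y, origin at centre of underside
- stapler: bystander: stapler 120 x 34 x 36 mm lying along its x, origin at centre of underside
- glue_stick: bystander: standing glue stick 28 mm wide, 90 mm tall, origin at centre of underside
- big_roll: bystander: large roll of parcel tape lying flat, 110 mm outside, 76 mm bore, 48 mm tall, origin at centre of underside
Not all that is in view belongs to the job. Leave any green look-alike of the narrow_roll alone.

How it is judged:
On the way:
1. the narrow roll rests on the shoulder of the formerly empty spindle, released (horizontal distance between narrow_roll_mid and spindle_free below 0.007 m and z of narrow_roll_mid in the frame of spindle_free between 0.031 and 0.039 m and angle between the z axis of narrow_roll and the z axis of spindle_free, either way round below 0.12 rad and contact force between narrow_roll and the fingers below 0.1 N and linear speed of narrow_roll below 0.03 m/s), for 0.2 s.
At the end, for the whole second after the job is handed in: Wide roll held still by the fingers, its centre 65-115 mm out from the window along its normal and within 22 mm of its middle in window x and y, axis within 0.2 rad of the normal; narrow roll released on spindle_free, centre 31-39 mm up, within 7 mm of the post axis, level within 0.12 rad (all of step 1 and z of wide_roll_mid in the frame of scan_head between 0.065 and 0.115 m and x of wide_roll_mid in the frame of scan_head between -0.022 and 0.022 m and y of wide_roll_mid in the frame of scan_head between -0.022 and 0.022 m and angle between the z axis of wide_roll and the z axis of scan_head, either way round below 0.2 rad and contact force between wide_roll and the fingers above 1 N and linear speed of wide_roll below 0.02 m/s and angular speed of wide_roll below 0.2 rad/s); the arm keeps its last pose, push and grip.
It fails at once if one of the bystanders is moved more than 30 mm (distance of any of stock_box, jar, mug, stapler, glue_stick, big_roll from where it was at the start of the episode above 0.03 m).
It also fails if it takes over 58 s, if anything falls off the work surface, if the arm or the gripper's body presses on something with over 40 N, if the wrist force passes 120 N, or if a joint passes its speed limit or range.

## Working session

There is one attempt and no reset: what is moved stays moved. The work goes in short steps, Python scripts to look and compute and a tool call to move; the robot and the scene stay as the last step left them, time stands still between calls to the robot, and variables do not carry over. Pictures are saved under pics/ and viewed, about 8 in all and at most 12, crops included, and the job is handed in when it is done.

Besides the shell and the picture viewer there is one more tool, called after "Request:" as name([rows], argument=value, ...), one row to a line, values as JSON. apply_moves: Moves the arm, as the interface text tells. Its arguments: {"type":"object","properties":{"increments":{"type":"array"},"squeeze":{"type":"number"}},"required":["increments"]}

```bash
mkdir -p pics; ls; python3 - <<'E'
from plant import robot,camera
import cv2,numpy as np,pickle
d={n:camera(n) for n in("side","top")}
pickle.dump(d,open('c0.pkl','wb'))
for n in d:
    cv2.imwrite(f'pics/{n}0.png',d[n]['color'][:,:,::-1]); print(n,{k:np.round(v,3).tolist() for k,v in d[n].items() if k!='color'})
s=robot.state();print({k:np.round(v,3).tolist() for k,v in s.items()})
E
```

```text
pics
side {'fx': 409.476, 'fy': 409.476, 'cx': 277.4, 'cy': 205.675, 'R': [[0.758, -0.652, 0.016], [-0.407, -0.492, -0.769], [0.51, 0.577, -0.638]], 't': [-0.388, 0.34, 0.652]}
top {'fx': 535.356, 'fy': 535.356, 'cx': 272.638, 'cy': 208.753, 'R': [[0.028, -1.0, -0.005], [-0.991, -0.027, -0.129], [0.129, 0.008, -0.992]], 't': [0.068, 0.578, 1.527]}
{'t': 0.1, 'q': [1.082, 0.494, 1.346, -0.0, 1.303, -0.095], 'qd': [0.0, -0.002, 0.001, -0.0, -0.001, -0.0], 'joint_efforts': [0.003, -88.023, -38.254, 0.071, 0.048, -0.0], 'position': [0.239, 0.577, 0.213], 'tcp_rot': [0.195, 0.981, -0.001, -0.0], 'force': [0.224, -0.994, 0.117], 'ft_torque': [0.024, 0.009, 0.054], 'width': 0.091}
```

View pics/side0.png

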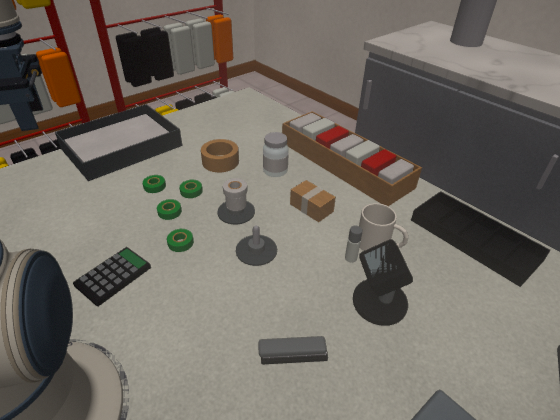

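View pics/top0.png

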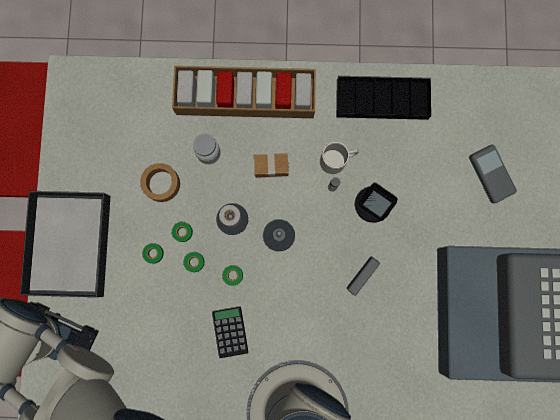

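Side view: the loaded spindle is at (235,195) and the free spindle at (256,240). The scanner window is at about (387,265). There are four green decoy rolls around (155-190,184-240). Top view: loaded spindle (231,217), free spindle (279,235), scanner (377,202). The narrow roll is the whitish one on the post, since the green look-alikes lie loose on the counter. I'll confirm that in an enlarged composite crop.

```bash
python3 - <<'E'
import cv2,numpy as np,pickle
d=pickle.load(open('c0.pkl','rb'))
def crop(n,x,y,w,h,s): return cv2.resize(d[n]['color'][y:y+h,x:x+w,::-1],(w*s,h*s),interpolation=cv2.INTER_CUBIC)
a=np.vstack([crop('side',210,175,80,60,5),crop('top',210,195,80,60,5)])
b=np.vstack([crop('side',345,235,80,60,5),crop('top',345,172,80,60,5)])
cv2.imwrite('pics/crop1.png',np.hstack([a,b]))
E
```

```text
(no output)
```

View pics/crop1.png

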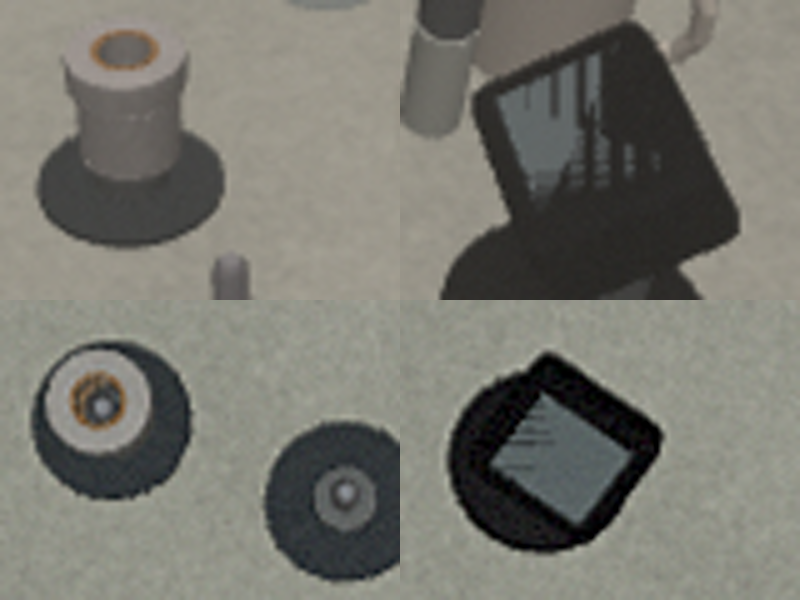

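The crop confirms it. The white narrow roll with the orange core sits on the wide roll: its top face is centred at side (235,185) and top (229.6,215). The window corners are clear in the top view. Next I'll measure by masks and rays.

```bash
cat > h.py <<'E'
import numpy as np,cv2
def ray(c,p):
    R=np.array(c['R']);o=-R.T@c['t'];d=R.T@np.array([(p[0]-c['cx'])/c['fx'],(p[1]-c['cy'])/c['fy'],1]);return o,d/np.linalg.norm(d)
def onz(c,p,z):
    o,d=ray(c,p);return o+d*(z-o[2])/d[2]
def tri(c1,p1,c2,p2):
    o,d=ray(c1,p1);q,e=ray(c2,p2)
    s=np.linalg.lstsq(np.c_[d,-e],q-o,rcond=None)[0]
    return (o+d*s[0]+q+e*s[1])/2, np.linalg.norm(o+d*s[0]-q-e*s[1])
def proj(c,X):
    v=np.array(c['R'])@X+c['t'];return np.array([c['fx']*v[0]/v[2]+c['cx'],c['fy']*v[1]/v[2]+c['cy']])
def blob(img,mask,near,box):
    x,y,w,h=box;m=np.zeros(mask.shape,np.uint8);m[y:y+h,x:x+w]=mask[y:y+h,x:x+w]
    cs=[c for c in cv2.findContours(m,cv2.RETR_EXTERNAL,cv2.CHAIN_APPROX_NONE)[0] if len(c)>8]
    return min(cs,key=lambda c:np.linalg.norm(cv2.minEnclosingCircle(c)[0]-np.array(near)))
E
python3 - <<'E'
import pickle;from h import *
np.set_printoptions(precision=4,suppress=True)
d=pickle.load(open('c0.pkl','rb'));S,T=d['side'],d['top']
g=cv2.cvtColor(T['color'],6+1) if 0 else cv2.cvtColor(T['color'],cv2.COLOR_RGB2GRAY)
gs=cv2.cvtColor(S['color'],cv2.COLOR_RGB2GRAY)
# foot plates in top view (convex hull of dark), ellipse
for nm,near,box in(('full',(232,219),(212,198,40,42)),('free',(279,235),(258,214,42,42))):
    c=blob(g,(g<100).astype(np.uint8),near,box);e=cv2.fitEllipse(cv2.convexHull(c)); print('foot',nm,e,onz(T,e[0],.005))
near=(256,250);c=blob(gs,(gs<85).astype(np.uint8),near,(232,230,50,36));e=cv2.fitEllipse(cv2.convexHull(c));print('foot free side',e,onz(S,e[0],.005))
# narrow roll in top
hi=(g>125).astype(np.uint8)
m=np.zeros_like(g);cv2.circle(m,(231,216),14,1,-1)
print(g[205:232:2,215:248:2])
c=blob(g,hi*m,(229.6,215),(210,198,40,40));e=cv2.fitEllipse(cv2.convexHull(c));print('roll top',e,onz(T,e[0],.085))
print('tri rolltop',tri(T,e[0],S,(235,185)))
print('tri free tip',tri(T,(210+344/5,195+192/5),S,(210+231/5,175+258/5)), 'full posttip z.075',onz(T,(210+102/5,195+107/5),.075))
W=[np.array([(x-400)/5+345,(y-300)/5+172]) for x,y in((543,392),(633,457),(580,526),(490,464))]
P=[onz(T,w,.13+k*.026*.5) for w,k in zip(W,(1,1,-1,-1))]
print('win',np.array(P),np.linalg.norm(P[0]-P[1]),np.linalg.norm(P[1]-P[2]))
ctr=np.mean(P,0);y=(P[1]-P[0])+(P[2]-P[3]);y/=np.linalg.norm(y);x=P[2]+P[3]-P[0]-P[1];x/=np.linalg.norm(x);n=np.cross(y,x);n*=np.sign(n[2]);print('c',ctr,'y',y,'n',n,np.degrees(np.arccos(n[2])))
print('side reproj',[((proj(S,p)-[345,235])*5+[400,0]) for p in P])
E
```

```text
foot full ((231.86117553710938, 218.7010498046875), (31.761253356933594, 31.957853317260742), 87.43984985351562) [0.5471 0.205  0.005 ]
foot free ((278.5392150878906, 234.95022583007812), (31.99080467224121, 32.27962112426758), 85.06597137451172) [0.5024 0.0648 0.005 ]
foot free side ((255.98915100097656, 249.93797302246094), (30.331134796142578, 40.72314453125), 88.69125366210938) [0.5008 0.0625 0.005 ]
[[145 143 144 147 112  78 129 144 131 101  41  48  66 127 148 147 146]
 [140 148 152  96 129 157 153 141 146 151 145  56  50  44 108 150 144]
 [149 154 119 136 146 145 133 123 137 152 150 147  55  52  49 101 150]
 [138 153  55 149 146 116  70  79  87 106 144 146  97  54  52  41 146]
 [143  98 105 146 159  61  98  57  61  63 145 141 147  45  55  47 108]
 [147  61 141 148 144  75  61 117 112  64 135 145 156  46  50  53  48]
 [160  45 111 145 152  70  70 107 107  64 148 151 125  52  48  57  33]
 [154  54  59 152 152 132  80  61  96 124 151 156  78  56  47  51  39]
 [153  57  48 123 153 148 151 139 147 147 152 138  62  57  54  53  41]
 [144  62  49  45 119 153 153 148 148 150 133  59  51
[... 327 characters left out ...]
72656, 214.77728271484375), (19.98627471923828, 20.253049850463867), 25.010255813598633) [0.5493 0.2065 0.085 ]
tri rolltop (array([0.5501, 0.2061, 0.0844]), np.float64(0.0017727187166772008))
tri free tip (array([0.5022, 0.0638, 0.0757]), np.float64(0.0026986070641908675)) full posttip z.075 [0.5459 0.2035 0.075 ]
win [[ 0.6203 -0.1911  0.143 ]
 [ 0.5858 -0.2402  0.143 ]
 [ 0.5502 -0.2165  0.117 ]
 [ 0.5835 -0.1666  0.117 ]] 0.06004115352353841 0.04999258204655652
c [ 0.585  -0.2036  0.13  ] y [-0.5651 -0.825   0.    ] n [-0.4235  0.2901  0.8581] 30.89477785282393
side reproj [array([620.2542,  44.6077]), array([672.3649, 165.3802]), array([542.6952, 223.8941]), array([495.1732, 101.9676])]
```

Measurements are consistent: roll top at z 0.084, post tip 0.076, window edge 60.0 mm, tilt 30.9°. Moving over the narrow roll.

Request:
apply_moves([
  {"tx": -5,"ty": -2.6,"claw": 1},
  {"tx": -5,"ty": -2.6,"claw": 1},
  {"tx": -5,"ty": -2.6,"claw": 1},
  {"tx": -5,"ty": -2.6,"claw": 1},
  {"tx": -5,"ty": -2.6,"claw": 1},
  {"tx": -5,"ty": -2.6,"claw": 1},
  {"tx": -5,"ty": -2.6,"claw": 1},
  {"rz": 10,"claw": 1},
], squeeze=15)

```text
invalid input at $.increments[0]: expected keys tx, ty, tz, rx, ry, rz, claw
```

```bash
cat > go.py <<'E'
import sys,numpy as np
from scipy.spatial.transform import Rotation as Rn
from plant import robot
# usage: go.py x y z [tilt_deg]; prints shift in cm and turn in deg, tool axes
s=robot.state();R=Rn.from_quat(s['tcp_rot']);p=np.array(s['position'])
t=np.array(list(map(float,sys.argv[1:4])));tl=np.radians(float(sys.argv[4])) if len(sys.argv)>4 else 0
h=np.array([-.825,.565,0]);h/=np.linalg.norm(h);u=np.array([0,0,1.])
z=-np.sin(tl)*h-np.cos(tl)*u;x=np.cos(tl)*h-np.sin(tl)*u;G=Rn.from_matrix(np.c_[x,np.cross(z,x),z])
np.set_printoptions(precision=3,suppress=True)
print('t',s['t'],'p',p,'F',np.array(s['force']),'w',s['width'],'q',np.array(s['q']))
print('shift cm',R.inv().apply(t-p)*100,'turn deg',np.degrees((R.inv()*G).as_rotvec()))
E
python3 go.py .5497 .2063 .12
```

```text
t 0.1 p [0.239 0.577 0.213] F [ 0.224 -0.994  0.117] w 0.09134768248413848 q [ 1.082  0.494  1.346 -0.     1.303 -0.095]
shift cm [-42.89  -22.353   9.361] turn deg [-0.064  0.002 11.898]
```

All keys are required in every row.

Request:
apply_moves([
  {"tx": -5.3,"ty": -2.8,"tz": 0,"rx": 0,"ry": 0,"rz": 0,"claw": 1},
  {"tx": -5.3,"ty": -2.8,"tz": 0,"rx": 0,"ry": 0,"rz": 0,"claw": 1},
  {"tx": -5.3,"ty": -2.8,"tz": 0,"rx": 0,"ry": 0,"rz": 0,"claw": 1},
  {"tx": -5.3,"ty": -2.8,"tz": 0,"rx": 0,"ry": 0,"rz": 0,"claw": 1},
  {"tx": -5.3,"ty": -2.8,"tz": 0,"rx": 0,"ry": 0,"rz": 0,"claw": 1},
  {"tx": -5.3,"ty": -2.8,"tz": 0,"rx": 0,"ry": 0,"rz": 0,"claw": 1},
  {"tx": -5.3,"ty": -2.8,"tz": 0,"rx": 0,"ry": 0,"rz": 0,"claw": 1},
  {"tx": -5,"ty": -2.6,"tz": 0,"rx": 0,"ry": 0,"rz": 0,"claw": 1},
], squeeze=15)

```text
t: 1.1
position: [0.5495, 0.2025, 0.2115]
tcp_rot: [0.192, 0.981, -0.001, -0.001]
force: [0.8, 1.0, 0.5]
width: 0.0913
```

```bash
python3 go.py .5497 .2063 .12
```

```text
t 1.1 p [0.549 0.203 0.211] F [0.815 0.973 0.51 ] w 0.09131687829199105 q [ 0.252  0.442  1.446 -0.001  1.256 -0.932]
shift cm [0.107 0.378 9.149] turn deg [-0.151 -0.08  12.272]
```

Request:
apply_moves([
  {"tx": 0.1,"ty": 0.4,"tz": 0,"rx": 0,"ry": 0,"rz": 6,"claw": 1},
  {"tx": 0,"ty": 0,"tz": 0,"rx": 0,"ry": 0,"rz": 6,"claw": 1},
  {"tx": 0,"ty": 0,"tz": 3,"rx": 0,"ry": 0,"rz": 0,"claw": 1},
  {"tx": 0,"ty": 0,"tz": 3,"rx": 0,"ry": 0,"rz": 0,"claw": 1},
  {"tx": 0,"ty": 0,"tz": 2.5,"rx": 0,"ry": 0,"rz": 0,"claw": 1},
  {"tx": 0,"ty": 0,"tz": 0.5,"rx": 0,"ry": 0,"rz": 0,"claw": 1},
  {"tx": 0,"ty": 0,"tz": 0,"rx": 0,"ry": 0,"rz": 0,"claw": 1},
  {"tx": 0,"ty": 0,"tz": 0,"rx": 0,"ry": 0,"rz": 0,"claw": 1},
])

```text
t: 2.1
position: [0.553, 0.202, 0.1191]
tcp_rot: [0.3, 0.954, -0.001, -0.001]
force: [1.1, -0.1, 0.2]
width: 0.0914
```

```bash
python3 go.py .5497 .2063 .064
```

```text
t 2.1 p [0.553 0.202 0.119] F [ 1.099 -0.064  0.234] w 0.09136897630710628 q [ 0.25   0.55   1.542 -0.002  1.053 -0.711]
shift cm [0.513 0.184 5.508] turn deg [-0.18  -0.044 -0.496]
```

Request:
apply_moves([
  {"tx": 0.5,"ty": 0.2,"tz": 0,"rx": 0,"ry": 0,"rz": 0,"claw": 1},
  {"tx": 0,"ty": 0,"tz": 1.5,"rx": 0,"ry": 0,"rz": 0,"claw": 1},
  {"tx": 0,"ty": 0,"tz": 1.5,"rx": 0,"ry": 0,"rz": 0,"claw": 1},
  {"tx": 0,"ty": 0,"tz": 1.5,"rx": 0,"ry": 0,"rz": 0,"claw": 1},
  {"tx": 0,"ty": 0,"tz": 0.8,"rx": 0,"ry": 0,"rz": 0,"claw": 1},
  {"tx": 0,"ty": 0,"tz": 0,"rx": 0,"ry": 0,"rz": 0,"claw": 1},
  {"tx": 0,"ty": 0,"tz": 0,"rx": 0,"ry": 0,"rz": 0,"claw": 1},
  {"tx": 0,"ty": 0,"tz": 0,"rx": 0,"ry": 0,"rz": 0,"claw": 1},
])

```text
t: 3.1
position: [0.5503, 0.2069, 0.0633]
tcp_rot: [0.3, 0.954, -0.001, -0.0]
force: [-0.6, 0.5, -0.3]
width: 0.091
```

```bash
python3 go.py .5497 .2063 .066; python3 - <<'E'
from plant import camera;import cv2,pickle,numpy as np
S,T=camera('side'),camera('top');pickle.dump((S,T),open('c1.pkl','wb'))
f=lambda c,x,y,w,h,s:cv2.resize(c['color'][y:y+h,x:x+w,::-1],(w*s,h*s),interpolation=3)
cv2.imwrite('pics/near1.png',np.hstack([f(S,190,130,100,120,4),f(T,180,160,100,120,4)]))
E
```

```text
t 3.1 p [0.55  0.207 0.063] F [-0.641  0.546 -0.259] w 0.09096376166429712 q [ 0.259  0.624  1.59  -0.002  0.929 -0.702]
shift cm [ 0.013 -0.084 -0.272] turn deg [-0.115  0.01  -0.494]
```

View pics/near1.png

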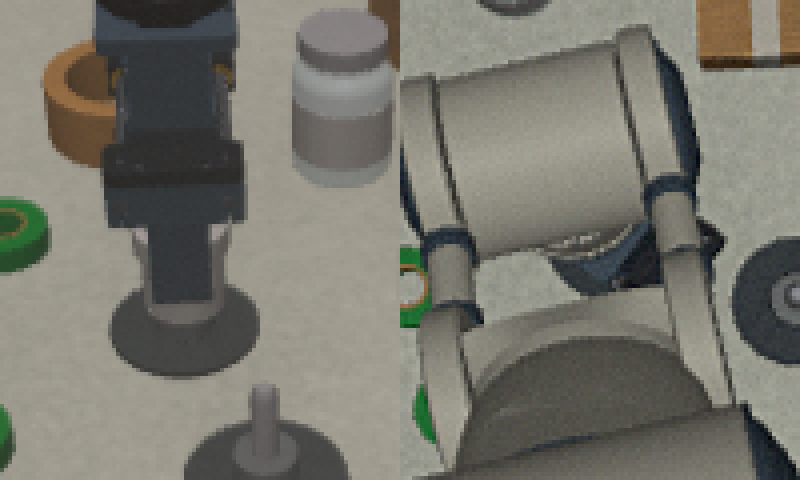

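The side view shows the finger centred in front of the rolls at crop (180,250); the top view is blocked by the arm. Raise 3 mm and close.

Request:
apply_moves([
  {"tx": 0,"ty": 0,"tz": -0.3,"rx": 0,"ry": 0,"rz": 0,"claw": 1},
  {"tx": 0,"ty": 0,"tz": 0,"rx": 0,"ry": 0,"rz": 0,"claw": 0.4},
  {"tx": 0,"ty": 0,"tz": 0,"rx": 0,"ry": 0,"rz": 0,"claw": 0.4},
  {"tx": 0,"ty": 0,"tz": 0,"rx": 0,"ry": 0,"rz": 0,"claw": 0.4},
  {"tx": 0,"ty": 0,"tz": 0,"rx": 0,"ry": 0,"rz": 0,"claw": 0.4},
  {"tx": 0,"ty": 0,"tz": 0,"rx": 0,"ry": 0,"rz": 0,"claw": 0.4},
  {"tx": 0,"ty": 0,"tz": 0,"rx": 0,"ry": 0,"rz": 0,"claw": 0.4},
  {"tx": 0,"ty": 0,"tz": 0,"rx": 0,"ry": 0,"rz": 0,"claw": 0.4},
], squeeze=12)

```text
t: 4.2
position: [0.5506, 0.207, 0.0671]
tcp_rot: [0.3, 0.954, -0.001, 0.0]
force: [-0.4, 0.1, 0.6]
width: 0.0602
```

```bash
python3 go.py .5497 .2063 .12
```

```text
t 4.2 p [0.551 0.207 0.067] F [-0.39   0.14   0.591] w 0.060240609612580376 q [ 0.259  0.618  1.588 -0.002  0.935 -0.702]
shift cm [ 0.03  -0.118 -5.286] turn deg [-0.062  0.054 -0.491]
```

Gripped at 60.2 mm, which is the narrow roll's diameter. Lift.

Request:
apply_moves([
  {"tx": 0,"ty": 0,"tz": -0.5,"rx": 0,"ry": 0,"rz": 0,"claw": 0.4},
  {"tx": 0,"ty": 0,"tz": -0.5,"rx": 0,"ry": 0,"rz": 0,"claw": 0.4},
  {"tx": 0,"ty": 0,"tz": -0.8,"rx": 0,"ry": 0,"rz": 0,"claw": 0.4},
  {"tx": 0,"ty": 0,"tz": -1,"rx": 0,"ry": 0,"rz": 0,"claw": 0.4},
  {"tx": 0,"ty": 0,"tz": -1,"rx": 0,"ry": 0,"rz": 0,"claw": 0.4},
  {"tx": 0,"ty": 0,"tz": -1,"rx": 0,"ry": 0,"rz": 0,"claw": 0.4},
  {"tx": 0,"ty": 0,"tz": 0,"rx": 0,"ry": 0,"rz": 0,"claw": 0.4},
  {"tx": 0,"ty": 0,"tz": 0,"rx": 0,"ry": 0,"rz": 0,"claw": 0.4},
])

```text
t: 5.2
position: [0.5508, 0.2071, 0.1193]
tcp_rot: [0.3, 0.954, -0.0, 0.001]
force: [-0.6, -0.4, -0.6]
width: 0.0607
```

```bash
python3 go.py .502 .064 .115
```

```text
t 5.2 p [0.551 0.207 0.119] F [-0.582 -0.434 -0.569] w 0.06074051921643823 q [ 0.259  0.548  1.545 -0.002  1.047 -0.702]
shift cm [ -4.184 -14.532   0.44 ] turn deg [-0.021  0.091 -0.489]
```

Request:
apply_moves([
  {"tx": -0.6,"ty": -2,"tz": 0,"rx": 0,"ry": 0,"rz": 0,"claw": 0.4},
  {"tx": -0.9,"ty": -3,"tz": 0,"rx": 0,"ry": 0,"rz": 0,"claw": 0.4},
  {"tx": -0.9,"ty": -3,"tz": 0,"rx": 0,"ry": 0,"rz": 0,"claw": 0.4},
  {"tx": -0.9,"ty": -3,"tz": 0,"rx": 0,"ry": 0,"rz": 0,"claw": 0.4},
  {"tx": -0.6,"ty": -2,"tz": 0,"rx": 0,"ry": 0,"rz": 0,"claw": 0.4},
  {"tx": -0.4,"ty": -1.2,"tz": 0,"rx": 0,"ry": 0,"rz": 0,"claw": 0.4},
  {"tx": 0,"ty": 0,"tz": 0,"rx": 0,"ry": 0,"rz": 0,"claw": 0.4},
  {"tx": 0,"ty": 0,"tz": 0,"rx": 0,"ry": 0,"rz": 0,"claw": 0.4},
])

```text
t: 6.2
position: [0.4992, 0.0575, 0.1173]
tcp_rot: [0.3, 0.954, -0.002, -0.001]
force: [0.6, 0.8, -0.9]
width: 0.0603
```

```bash
python3 go.py .503 .0645 .115;  python3 - <<'E'
from plant import camera;import cv2,pickle,numpy as np
S,T=camera('side'),camera('top');pickle.dump((S,T),open('c2.pkl','wb'))
f=lambda c,x,y,w,h,s:cv2.resize(c['color'][y:y+h,x:x+w,::-1],(w*s,h*s),interpolation=3)
cv2.imwrite('pics/near2.png',np.hstack([f(S,210,150,100,120,4),f(T,220,175,100,120,4)]))
E
```

```text
t 6.2 p [0.499 0.057 0.117] F [ 0.554  0.766 -0.913] w 0.060320464722180514 q [-0.003  0.453  1.754 -0.003  0.938 -0.962]
shift cm [0.089 0.796 0.232] turn deg [-0.225 -0.1   -0.529]
```

View pics/near2.png

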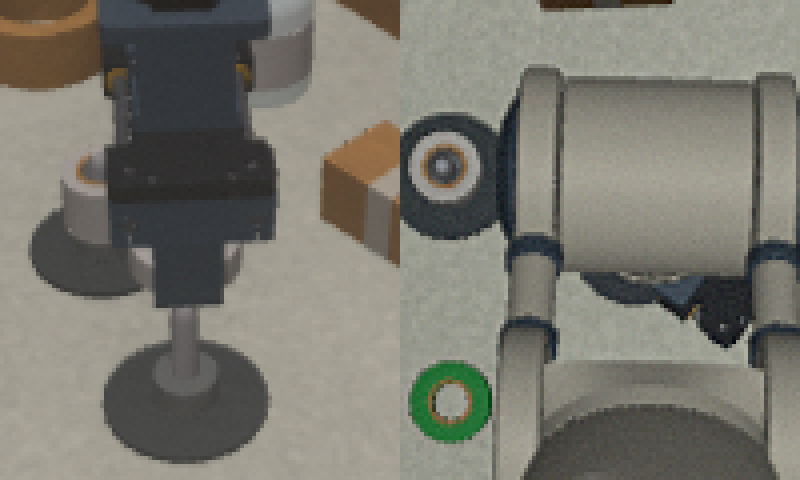

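Side view: the narrow roll is held level, spanning crop x 130-242 directly above the post at x 186. Top view: the wide roll is still in place at (231,216). Correct by 8 mm, then lower.

Request:
apply_moves([
  {"tx": 0.1,"ty": 0.6,"tz": 0,"rx": 0,"ry": 0,"rz": 0,"claw": 0.4},
  {"tx": 0,"ty": 0.2,"tz": 0,"rx": 0,"ry": 0,"rz": 0,"claw": 0.4},
  {"tx": 0,"ty": 0,"tz": 0,"rx": 0,"ry": 0,"rz": 0,"claw": 0.4},
  {"tx": 0,"ty": 0,"tz": 0,"rx": 0,"ry": 0,"rz": 0,"claw": 0.4},
  {"tx": 0,"ty": 0,"tz": 0.6,"rx": 0,"ry": 0,"rz": 0,"claw": 0.4},
  {"tx": 0,"ty": 0,"tz": 0.6,"rx": 0,"ry": 0,"rz": 0,"claw": 0.4},
  {"tx": 0,"ty": 0,"tz": 0.6,"rx": 0,"ry": 0,"rz": 0,"claw": 0.4},
  {"tx": 0,"ty": 0,"tz": 0,"rx": 0,"ry": 0,"rz": 0,"claw": 0.4},
])

```text
t: 7.3
position: [0.5032, 0.0664, 0.0976]
tcp_rot: [0.299, 0.954, -0.002, -0.002]
force: [-0.6, 0.2, -0.4]
width: 0.0606
```

```bash
python3 go.py .503 .0645 .027
```

```text
t 7.3 p [0.503 0.066 0.098] F [-0.561  0.183 -0.375] w 0.060617187915682436 q [ 0.015  0.489  1.76  -0.003  0.896 -0.947]
shift cm [-0.107 -0.138  7.056] turn deg [-0.236 -0.125 -0.404]
```

Request:
apply_moves([
  {"tx": -0.1,"ty": -0.15,"tz": 0.4,"rx": 0,"ry": 0,"rz": 0,"claw": 0.4},
  {"tx": 0,"ty": 0,"tz": 1,"rx": 0,"ry": 0,"rz": 0,"claw": 0.4},
  {"tx": 0,"ty": 0,"tz": 1,"rx": 0,"ry": 0,"rz": 0,"claw": 0.4},
  {"tx": 0,"ty": 0,"tz": 1,"rx": 0,"ry": 0,"rz": 0,"claw": 0.4},
  {"tx": 0,"ty": 0,"tz": 1,"rx": 0,"ry": 0,"rz": 0,"claw": 0.4},
  {"tx": 0,"ty": 0,"tz": 1,"rx": 0,"ry": 0,"rz": 0,"claw": 0.4},
  {"tx": 0,"ty": 0,"tz": 0.8,"rx": 0,"ry": 0,"rz": 0,"claw": 0.4},
  {"tx": 0,"ty": 0,"tz": 0,"rx": 0,"ry": 0,"rz": 0,"claw": 0.4},
])

```text
t: 8.3
position: [0.5027, 0.0643, 0.0306]
tcp_rot: [0.299, 0.954, -0.002, -0.002]
force: [-0.0, 0.6, -0.9]
width: 0.0599
```

```bash
python3 go.py .503 .0645 .027
```

```text
t 8.3 p [0.503 0.064 0.031] F [-0.006  0.584 -0.879] w 0.059920802471913136 q [ 0.011  0.601  1.813 -0.003  0.732 -0.95 ]
shift cm [-0.014  0.038  0.361] turn deg [-0.264 -0.162 -0.405]
```

Request:
apply_moves([
  {"tx": 0,"ty": 0,"tz": 0.15,"rx": 0,"ry": 0,"rz": 0,"claw": 0.4},
  {"tx": 0,"ty": 0,"tz": 0.15,"rx": 0,"ry": 0,"rz": 0,"claw": 0.4},
  {"tx": 0,"ty": 0,"tz": 0,"rx": 0,"ry": 0,"rz": 0,"claw": 0.8},
  {"tx": 0,"ty": 0,"tz": 0,"rx": 0,"ry": 0,"rz": 0,"claw": 1},
  {"tx": 0,"ty": 0,"tz": 0,"rx": 0,"ry": 0,"rz": 0,"claw": 1},
  {"tx": 0,"ty": 0,"tz": -1,"rx": 0,"ry": 0,"rz": 0,"claw": 1},
  {"tx": 0,"ty": 0,"tz": -3,"rx": 0,"ry": 0,"rz": 0,"claw": 1},
  {"tx": 0,"ty": 0,"tz": -5,"rx": 0,"ry": 0,"rz": 0,"claw": 1},
])

```text
t: 9.3
position: [0.5018, 0.0644, 0.1191]
tcp_rot: [0.299, 0.954, -0.002, -0.004]
force: [-0.2, -0.4, 0.2]
width: 0.091
```

```bash
python3 - <<'E'
import pickle;from h import *
S,T=pickle.load(open('c2.pkl','rb'));g=cv2.cvtColor(T['color'],cv2.COLOR_RGB2GRAY)
m=np.zeros_like(g);cv2.circle(m,(231,216),14,1,-1)
c=blob(g,(g>115).astype(np.uint8)*m,(231,216),(212,198,40,40));e=cv2.fitEllipse(cv2.convexHull(c));print(e,onz(T,e[0],.065))
E
python3 go.py .548 .205 .12
```

```text
((230.65960693359375, 216.18673706054688), (17.206462860107422, 17.286460876464844), 31.74180793762207) [0.54766626 0.20368136 0.065     ]
t 9.3 p [0.502 0.064 0.119] F [-0.169 -0.386  0.193] w 0.09104249973316039 q [ 0.011  0.456  1.74  -0.003  0.955 -0.951]
shift cm [ 4.232 14.177 -0.162] turn deg [-0.399 -0.355 -0.408]
```

Wide roll top is at (0.548, 0.204). Move back over it.

Request:
apply_moves([
  {"tx": 0.6,"ty": 2,"tz": 0,"rx": 0,"ry": 0,"rz": 0,"claw": 1},
  {"tx": 1.2,"ty": 4,"tz": 0,"rx": 0,"ry": 0,"rz": 0,"claw": 1},
  {"tx": 1.2,"ty": 4,"tz": 0,"rx": 0,"ry": 0,"rz": 0,"claw": 1},
  {"tx": 0.8,"ty": 2.5,"tz": 0,"rx": 0,"ry": 0,"rz": 0,"claw": 1},
  {"tx": 0.4,"ty": 1.2,"tz": 0,"rx": 0.4,"ry": 0.4,"rz": 0,"claw": 1},
  {"tx": 0,"ty": 0,"tz": 0,"rx": 0,"ry": 0,"rz": 0,"claw": 1},
  {"tx": 0,"ty": 0,"tz": 0,"rx": 0,"ry": 0,"rz": 0,"claw": 1},
  {"tx": 0,"ty": 0,"tz": 0,"rx": 0,"ry": 0,"rz": 0,"claw": 1},
])

```text
t: 10.3
position: [0.5486, 0.2027, 0.1272]
tcp_rot: [0.3, 0.954, -0.003, -0.004]
force: [-0.3, 0.2, 0.8]
width: 0.091
```

```bash
python3 go.py .548 .204 .032;  python3 - <<'E'
from plant import camera;import pickle;from h import *
S,T=camera('side'),camera('top');pickle.dump((S,T),open('c3.pkl','wb'))
f=lambda c,x,y,w,h,s:cv2.resize(c['color'][y:y+h,x:x+w,::-1],(w*s,h*s),interpolation=3)
cv2.imwrite('pics/near3.png',np.hstack([f(S,200,150,100,120,4),f(T,220,175,100,120,4)]))
for z in(.035,.045):print(z,proj(T,np.array([.502,.064,z])),proj(S,np.array([.502,.064,z])))
E
```

```text
t 10.3 p [0.549 0.203 0.127] F [-0.27   0.168  0.773] w 0.0910232110535712 q [ 0.253  0.539  1.537 -0.001  1.077 -0.708]
shift cm [0.061 0.155 9.518] turn deg [-0.51  -0.358 -0.541]
0.035 [278.88740818 234.26303018] [255.75779701 239.98399036]
0.045 [278.91102625 233.98031402] [255.68043531 236.78347976]
```

View pics/near3.png

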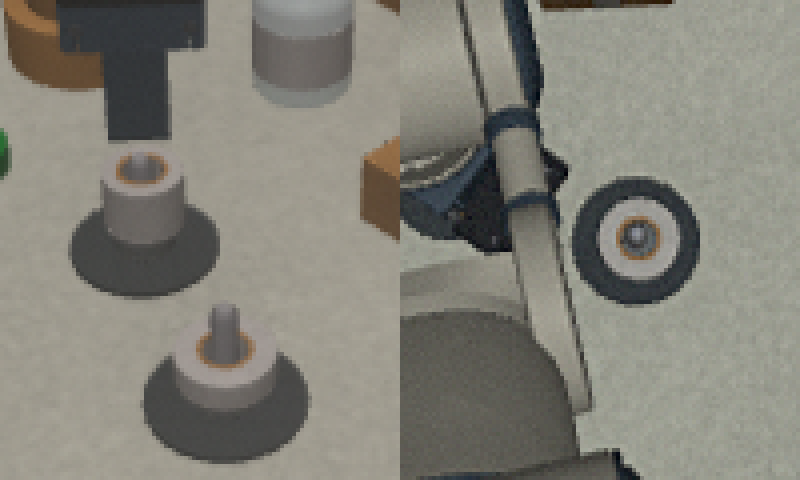

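The narrow roll is seated. In the side view its top face centre is at (256,237.5), against (255.7,236.8) expected for z = 45 mm; in the top view it is concentric at (279.5,234.5). Next, lower onto the wide roll.

Request:
apply_moves([
  {"tx": 0.05,"ty": 0.15,"tz": 0,"rx": -0.5,"ry": -0.35,"rz": 0,"claw": 1},
  {"tx": 0,"ty": 0,"tz": 2,"rx": 0,"ry": 0,"rz": 0,"claw": 1},
  {"tx": 0,"ty": 0,"tz": 2,"rx": 0,"ry": 0,"rz": 0,"claw": 1},
  {"tx": 0,"ty": 0,"tz": 2,"rx": 0,"ry": 0,"rz": 0,"claw": 1},
  {"tx": 0,"ty": 0,"tz": 1.5,"rx": 0,"ry": 0,"rz": 0,"claw": 1},
  {"tx": 0,"ty": 0,"tz": 1,"rx": 0,"ry": 0,"rz": 0,"claw": 1},
  {"tx": 0,"ty": 0,"tz": 0.5,"rx": 0,"ry": 0,"rz": 0,"claw": 1},
  {"tx": 0,"ty": 0,"tz": 0,"rx": 0,"ry": 0,"rz": 0,"claw": 1},
])

```text
t: 11.4
position: [0.5501, 0.2039, 0.0353]
tcp_rot: [0.301, 0.954, 0.001, 0.002]
force: [-0.3, -1.0, -1.0]
width: 0.0914
```

```bash
python3 go.py .548 .204 .032
```

```text
t 11.4 p [0.55  0.204 0.035] F [-0.326 -1.022 -0.989] w 0.09141802469593119 q [ 0.253  0.662  1.617  0.     0.858 -0.707]
shift cm [ 0.176 -0.116  0.331] turn deg [ 0.208  0.165 -0.615]
```

Request:
apply_moves([
  {"tx": 0.15,"ty": -0.1,"tz": 0.3,"rx": 0.2,"ry": 0.15,"rz": 0,"claw": 1},
  {"tx": 0,"ty": 0,"tz": 0,"rx": 0,"ry": 0,"rz": 0,"claw": 0.3},
  {"tx": 0,"ty": 0,"tz": 0,"rx": 0,"ry": 0,"rz": 0,"claw": 0.3},
  {"tx": 0,"ty": 0,"tz": 0,"rx": 0,"ry": 0,"rz": 0,"claw": 0.3},
  {"tx": 0,"ty": 0,"tz": 0,"rx": 0,"ry": 0,"rz": 0,"claw": 0.3},
  {"tx": 0,"ty": 0,"tz": 0,"rx": 0,"ry": 0,"rz": 0,"claw": 0.3},
  {"tx": 0,"ty": 0,"tz": 0,"rx": 0,"ry": 0,"rz": 0,"claw": 0.3},
  {"tx": 0,"ty": 0,"tz": 0,"rx": 0,"ry": 0,"rz": 0,"claw": 0.3},
], squeeze=15)

```text
t: 12.4
position: [0.549, 0.2042, 0.0334]
tcp_rot: [0.301, 0.954, 0.001, 0.001]
force: [0.3, 0.8, 0.7]
width: 0.0514
```

Request:
apply_moves([
  {"tx": 0,"ty": 0,"tz": -0.5,"rx": 0,"ry": 0,"rz": 0,"claw": 0.3},
  {"tx": 0,"ty": 0,"tz": -0.5,"rx": 0,"ry": 0,"rz": 0,"claw": 0.3},
  {"tx": 0,"ty": 0,"tz": -2,"rx": 0,"ry": 0,"rz": 0,"claw": 0.3},
  {"tx": 0,"ty": 0,"tz": -3,"rx": 0,"ry": 0,"rz": 0,"claw": 0.3},
  {"tx": 0,"ty": 0,"tz": -4,"rx": 0,"ry": 0,"rz": 0,"claw": 0.3},
  {"tx": 0,"ty": 0,"tz": -5,"rx": 0,"ry": 0,"rz": 0,"claw": 0.3},
  {"tx": 0,"ty": 0,"tz": -5,"rx": 0,"ry": 0,"rz": 0,"claw": 0.3},
  {"tx": 0,"ty": 0,"tz": -4,"rx": 0,"ry": 0,"rz": 0,"claw": 0.3},
])

```text
t: 13.4
position: [0.5465, 0.2035, 0.2805]
tcp_rot: [0.301, 0.954, -0.001, -0.001]
force: [0.9, 0.8, -1.0]
width: 0.0513
```

```bash
python3 go.py .548 -.178 .25 30
```

```text
t 13.4 p [0.546 0.204 0.28 ] F [ 0.875  0.809 -0.999] w 0.0512662662038181 q [ 0.254  0.379  1.353 -0.     1.413 -0.705]
shift cm [-22.025 -31.149   3.082] turn deg [ -0.293 -30.105  -0.57 ]
```

Holding the wide roll (51.3 mm). Traverse high, then tilt.

Request:
apply_moves([
  {"tx": -1.5,"ty": -2,"tz": 0,"rx": 0,"ry": 0,"rz": 0,"claw": 0.3},
  {"tx": -3,"ty": -4,"tz": 0,"rx": 0,"ry": 0,"rz": 0,"claw": 0.3},
  {"tx": -3.2,"ty": -4.5,"tz": 0,"rx": 0,"ry": 0,"rz": 0,"claw": 0.3},
  {"tx": -3.2,"ty": -4.5,"tz": 0,"rx": 0,"ry": 0,"rz": 0,"claw": 0.3},
  {"tx": -3.2,"ty": -4.5,"tz": 0,"rx": 0,"ry": 0,"rz": 0,"claw": 0.3},
  {"tx": -3.2,"ty": -4.5,"tz": 0,"rx": 0,"ry": 0,"rz": 0,"claw": 0.3},
  {"tx": -3,"ty": -4,"tz": 0,"rx": 0,"ry": 0,"rz": 0,"claw": 0.3},
  {"tx": -1.5,"ty": -2,"tz": 0,"rx": 0,"ry": 0,"rz": 0,"claw": 0.3},
])

```text
t: 14.4
position: [0.5537, -0.1763, 0.288]
tcp_rot: [0.299, 0.954, 0.001, 0.004]
force: [0.1, 0.8, -0.5]
width: 0.0513
```

Request:
apply_moves([
  {"tx": 0,"ty": 0,"tz": 0,"rx": 0,"ry": -3,"rz": 0,"claw": 0.3},
  {"tx": 0,"ty": 0,"tz": 0,"rx": 0,"ry": -5,"rz": 0,"claw": 0.3},
  {"tx": 0,"ty": 0,"tz": 0,"rx": 0,"ry": -6,"rz": 0,"claw": 0.3},
  {"tx": 0,"ty": 0,"tz": 0,"rx": 0,"ry": -6,"rz": 0,"claw": 0.3},
  {"tx": 0,"ty": 0,"tz": 0,"rx": 0,"ry": -6,"rz": 0,"claw": 0.3},
  {"tx": 0,"ty": 0,"tz": 0,"rx": 0,"ry": -3,"rz": 0,"claw": 0.3},
  {"tx": 0,"ty": 0,"tz": 0,"rx": 0,"ry": 0,"rz": 0,"claw": 0.3},
  {"tx": 0,"ty": 0,"tz": 0,"rx": 0,"ry": 0,"rz": 0,"claw": 0.3},
])

```text
t: 15.4
position: [0.5521, -0.1789, 0.2907]
tcp_rot: [0.291, 0.92, -0.076, 0.25]
force: [-0.3, -0.3, -0.7]
width: 0.0516
```

```bash
python3 go.py .528 -.164 .25 30
```

```text
t 15.4 p [ 0.552 -0.179  0.291] F [-0.318 -0.333 -0.71 ] w 0.051599594013311524 q [-0.336  0.159  1.788 -0.208  0.693 -1.168]
shift cm [ 4.494 -0.188  2.083] turn deg [-0.009  0.271 -0.679]
```

Request:
apply_moves([
  {"tx": 1.5,"ty": -0.1,"tz": 0.7,"rx": 0,"ry": 0,"rz": 0,"claw": 0.3},
  {"tx": 1.5,"ty": -0.1,"tz": 0.7,"rx": 0,"ry": 0,"rz": 0,"claw": 0.3},
  {"tx": 1.5,"ty": 0,"tz": 0.7,"rx": 0,"ry": 0,"rz": 0,"claw": 0.3},
  {"tx": 0,"ty": 0,"tz": 1,"rx": 0,"ry": 0,"rz": 0,"claw": 0.3},
  {"tx": 0,"ty": 0,"tz": 1.5,"rx": 0,"ry": 0,"rz": 0,"claw": 0.3},
  {"tx": 0,"ty": 0,"tz": 1.5,"rx": 0,"ry": 0,"rz": 0,"claw": 0.3},
  {"tx": 0,"ty": 0,"tz": 0,"rx": 0,"ry": 0,"rz": 0,"claw": 0.3},
  {"tx": 0,"ty": 0,"tz": 0,"rx": 0,"ry": 0,"rz": 0,"claw": 0.3},
])

```text
t: 16.4
position: [0.5495, -0.1793, 0.2141]
tcp_rot: [0.292, 0.92, -0.076, 0.25]
force: [0.3, 0.6, -0.9]
width: 0.0514
```

```bash
python3 go.py .5528 -.1813 .198 30
```

```text
t 16.4 p [ 0.549 -0.179  0.214] F [ 0.331  0.551 -0.933] w 0.05135837193054327 q [-0.338  0.263  1.907 -0.292  0.476 -1.067]
shift cm [0.472 0.014 1.584] turn deg [-0.07   0.257 -0.834]
```

Request:
apply_moves([
  {"tx": 0.2,"ty": 0,"tz": 0.5,"rx": 0,"ry": 0,"rz": 0,"claw": 0.3},
  {"tx": 0.2,"ty": 0,"tz": 0.5,"rx": 0,"ry": 0,"rz": 0,"claw": 0.3},
  {"tx": 0,"ty": 0,"tz": 0.4,"rx": 0,"ry": 0,"rz": 0,"claw": 0.3},
  {"tx": 0,"ty": 0,"tz": 0.1,"rx": 0,"ry": 0,"rz": 0,"claw": 0.3},
  {"tx": 0,"ty": 0,"tz": 0,"rx": 0,"ry": 0,"rz": 0,"claw": 0.3},
  {"tx": 0,"ty": 0,"tz": 0,"rx": 0,"ry": 0,"rz": 0,"claw": 0.3},
  {"tx": 0,"ty": 0,"tz": 0,"rx": 0,"ry": 0,"rz": 0,"claw": 0.3},
  {"tx": 0,"ty": 0,"tz": 0,"rx": 0,"ry": 0,"rz": 0,"claw": 0.3},
])

```text
t: 17.4
position: [0.5533, -0.1816, 0.1992]
tcp_rot: [0.292, 0.92, -0.076, 0.251]
force: [0.2, -0.5, -1.8]
width: 0.0514
```

```bash
python3 go.py .5528 -.1813 .198 30; python3 - <<'E'
from plant import camera;import pickle;from h import *
S,T=camera('side'),camera('top');pickle.dump((S,T),open('c4.pkl','wb'))
f=lambda c,x,y,w,h,s:cv2.resize(c['color'][y:y+h,x:x+w,::-1],(w*s,h*s),interpolation=3)
cv2.imwrite('pics/fin.png',np.hstack([f(S,220,170,220,300-120,2),f(T,210,150,180,180,2)]))
print('mid expected',proj(S,np.array([.548,-.178,.208])))
E
```

```text
t 17.4 p [ 0.553 -0.182  0.199] F [ 0.164 -0.527 -1.777] w 0.051362753687240484 q [-0.34   0.293  1.919 -0.316  0.434 -1.042]
shift cm [ 0.111 -0.007  0.076] turn deg [-0.041  0.35  -0.833]
mid expected [363.75837646 231.90496207]
```

View pics/fin.png

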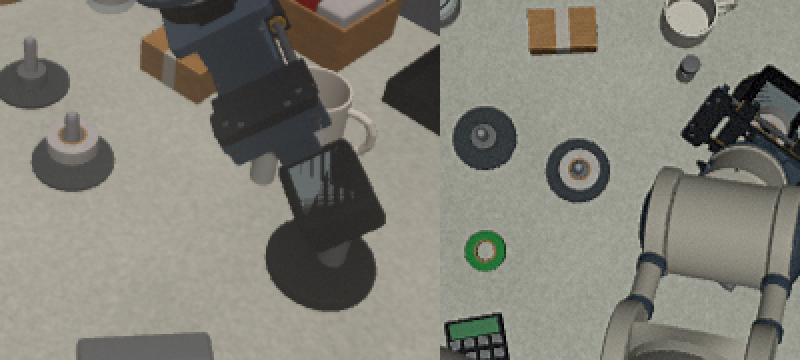

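The narrow roll is still seated at side crop (73,140) and the loaded spindle is now empty at (30,60). The held roll is mostly hidden by the finger near crop (287,124), so I'll enlarge that area.

```bash
python3 - <<'E'
import pickle;from h import *
S,T=pickle.load(open('c4.pkl','rb'))
f=lambda c,x,y,w,h,s:cv2.resize(c['color'][y:y+h,x:x+w,::-1],(w*s,h*s),interpolation=3)
cv2.imwrite('pics/fin2.png',cv2.convertScaleAbs(np.hstack([f(S,320,195,80,80,5),f(T,325,170,80,80,5)]),alpha=1.6))
E
```

```text
(no output)
```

View pics/fin2.png

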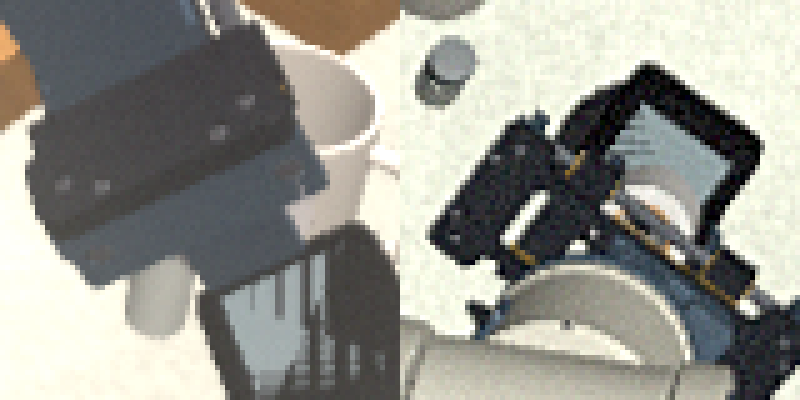

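The top view shows the wide roll, white with an orange core edge, between the fingers in front of the window at crop (655,200). One numeric check of its outline against the expected pose.

```bash
python3 - <<'E'
import pickle;from h import *
from plant import robot
from scipy.spatial.transform import Rotation as Rn
S,T=pickle.load(open('c4.pkl','rb'));s=robot.state();M=Rn.from_quat(s['tcp_rot']).as_matrix();p=np.array(s['position'])
mid=p-.0116*M[:,2];c=np.array([.585,-.2036,.13]);n=np.array([-.4125,.2825,.866]);y=np.array([-.565,-.825,0]);x=np.cross(y,n)
d=mid-c;print('mid in window x,y,z',d@x,d@y,d@n,'ang',np.arccos(-M[:,2]@n),'speed',np.abs(s['qd']).max(),s['width'])
for k in(-.02,.02):
  print(k,[np.round((proj(T,mid-k*M[:,2]+.026*(np.cos(a)*M[:,0]+np.sin(a)*M[:,1]))-[325,170])*5+[400,0]).tolist() for a in np.radians([130,160,180,200,230])])
E
```

```text
mid in window x,y,z -0.0010750941693253512 -0.0002592939186424478 0.09080685896858852 ang 0.010893767233095668 speed 0.001690170420509332 0.051574781064981
-0.02 [[634.0, 159.0], [660.0, 161.0], [676.0, 169.0], [688.0, 181.0], [696.0, 205.0]]
0.02 [[623.0, 181.0], [650.0, 183.0], [666.0, 191.0], [679.0, 204.0], [687.0, 228.0]]
```

The observed outline matches: lower rim at about (665,165)-(695,210), upper face edge at about (650,183). Handing in.

```bash
python3 -c "
from plant import robot
print(robot.job_done()); print(robot.state()['t'])"
```

```text
the job is handed in; nothing more can be done
None
the job is handed in; nothing more can be done
```

I moved the narrow roll to the empty spindle and released it. The wide roll is now held in the air in front of the scanner window, and I handed the job in there at about 17.5 s of the 58 s allowed.

Last checks:
- **Narrow roll:** in both views it sits concentric and level on the shoulder. Its top face was within about 1 px of where a top at z = 45 mm should appear, and it looked unchanged in the final picture.
- **Wide roll position:** its centre is about 91 mm out from the glass and within about 1 mm of the window's middle. The axis is 0.011 rad off the normal. These figures come from the measured arm pose and where I gripped the roll.
- **Wide roll grip:** the squeeze was set to 15 N and the opening was 51.4 mm. That is just under the roll's nominal 52 mm.
- **Confirmation by camera:** the roll's outline in the top view matched the predicted pose. The side view could not confirm it, because a finger hides the roll.
- **Bystanders:** the arm touched none that I noticed. I did not measure their positions again at the end.

No check failed. The very first move call was refused for missing keys, so nothing moved on it.

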